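Load a battery pack into the bench tester past its sprung dust flap and start the test

ROBOT

A 7-joint arm with a two-finger parallel gripper is mounted at the origin on the work surface. World frame = base frame: x ahead of the robot, y to its left, z up, the work surface at z = 0. Lengths are in m, angles in degrees, forces in N, time in s.
With the tool pointing down it reaches from about 0.425 to 0.925 m from the base axis. Payload 6.8 kg.
Tool frame: the origin (TCP) lies on the centre line of the jaws, within the pads' length; the fingertips stand 8 mm ahead of it and the grasp point (between the pads) lies 11 mm behind it; z points along the fingers, y is the line along which they close (so a half turn about z gives the same grasp; the last joint's range is limited). The gripper opens to 85 mm and grips with 20 to 120 N. Pads are 22 mm wide; open, the fingers measure 114 mm over their backs; the gripper's body (76 mm by 85 mm) begins 54 mm behind the grasp point. The pads swing forward as they close: fully open they stand 13 mm farther back than shut.
Start: joints at [61.129, 27.33, 1.283, 89.118, -0.659, 63.558, -4.761], TCP at [0.26, -0.623, 0.239] pointing down, gripper open.
Joint ranges: [-169.35, 169.35], [-19.33, 120.38], [-80.79, 83.38], [13.8, 139.57], [-78.32, 258.32], [9.67, 109.79], [-169.56, 169.56]. Speed limits (degrees/s): [136.94, 136.94, 180, 180, 180, 180, 180].

INTERFACE

Orientations are given as [roll, pitch, yaw] about the fixed x, y, z axes, in that order (R = Rz(yaw) Ry(pitch) Rx(roll)).
In Python, from bench import state, eyes, job gives the robot as it stands.
- The arm moves only by the tool play_rows, never from a script. Its argument "targets" is a list of rows, each a list of 4 numbers: the shift along the tool's x, y, z in mm, then the turn about the tool's z in degrees. In form: [[dx, dy, dz, turn], ...]. A call has 1 to 12 rows; each row is the pose to reach, as a shift and turn from the pose commanded when the call began, along the tool's axes at that moment; what a row does not reach only later rows make up. A row lasts 1/10 s, in which the tool goes at most 50 mm and 8.59 degrees, less where a joint would pass 70% of its speed; a pose out of reach is approached as far as the arm can. A call with a gripper value outside its range is refused whole. "gripper" is the gripper's target within -1 to 1 (fully open at 1, half-way at 0, shut at -1), set as the call begins (left out, the last holds). The fingers move at their own pace and stop on an object; "squeeze" is the grip in N (left out, the last holds). Time passes only in rows, so rows that repeat a pose let the fingers close. It gives the time, the measured TCP pose, the force, the opening and the grip force at its end, in the units of the state.
- state(): the state, without advancing time (a new reading comes with each control period).
- eyes.read_camera(name): name is "scene" or "side" or "wrist"; returns a dict with "color" (384x512x3 uint8, red, green, blue), "vfov" (degrees; the focal length in pixels is half the picture's height over the tangent of half this angle, whatever the lens; pixels are square), "cx", "cy" (the principal point, pixels), "cam_to_world" (4x4, takes a point from camera to world coordinates). Camera axes: x right, y up, looking along -z (the intrinsics and any distortion apply to the point x, -y, -z); pixel columns grow to the right and rows downward; lengths in m; the calibration is good to about 2 mm. A picture is of the moment at which its call begins. There is no depth.
- job.sign_off(): hands the job in; it is judged then, once.
The state is a dict: "time": time; "joint_positions": joint angles; "qvel": joint speeds; "effort": joint torques, N m; "tcp_pos": TCP position; "eef_rot": TCP orientation; "ft_force": force on the tool from outside, world axes, zero at the start; "moment": the same for the moment, N m; "gripper_width": opening from 0.0 (shut) to 1.0 (fully open); "grasp_force": force on a finger pad.
Only numpy, scipy, OpenCV 4.12 (cv2) and the standard library are available. Lean on these libraries where they do the work, as an engineer would, in place of code of your own. Each camera call takes 0.05 s, during which the arm holds its last target. There are 200 camera calls.

TASK

Take the battery pack with the green end and slide it, contacts first, past the sprung dust flap into the bench tester until you feel it fully home against the contact block inside, pushing gently and not ramming it. Let go of it and then press the tester's green start button down and release it. Leave the blue-ended pack and the other things on the bench where they are.

Things in the scene. Friction and masses are not known exactly. Their poses are not given: they have to be found in the camera images.
- pack: battery pack to load: black block with GREEN rear end, 150 long (x) x 45 wide (y) x 40 high (z) mm, 0.26 to 0.49 kg, lying flat. Origin: centre of its underside; +x towards the nose, z up. The front 12 mm is a narrower grey nose, 37 wide, 2 to 36 mm high, brass contacts on top; green from x = -73 to -27 mm. Grip it from above across the 45 mm width at the green end
- spare: another pack of the same size with a BLUE rear end; leave it alone. It and the green pack may lie in either of two places
- tester: bench tester, fixed, does not move, 170 long (x) x 120 wide (y) x 86 high (z) mm. Origin: centre of its underside on the bench; +x is the way the pack is pushed in, z up. Mouth in the face x = -85 mm; aluminium sill in front of it (x = -130 to -85), top 15 mm above the bench, level with the channel floor. More than 35 N of pack on tester is too much
- mouth (a point): middle of the lower edge of the mouth, 15 mm above the bench; axes as the tester's. Mouth 50 wide, 48 high; behind it a straight 50 mm wide channel. Unseen in it, a rigid brass contact block stops the pack's nose, clamped at another depth each time, 60 to 90 mm behind the mouth, so 60 to 90 mm of pack stays outside. More than 20 N on the block is too much
- flap (a joint): orange dust flap behind the mouth, hinged along the mouth's top edge, 68 mm above the bench; it swings inwards and up (rad, 0 = shut, grows as it opens, at most 1.5). Spring return: about 2 N at its lower edge to start it, about 4 N wide open. The nose pushes it open; it then rides on the pack's top at about 1.3 rad and drags on it
- start (a joint): green start button on the tester's top (m, 0 = up, 0.006 = fully down, counts as pressed from 0.004); spring, 5 N at full travel
- start_top (a point): middle of the top of the start button, 26 mm across, which is pressed straight down
- driver: red-handled screwdriver; leave alone
- mug: blue mug; leave alone
- tray: yellow parts tray 160 x 110 x 30 mm; leave alone
- jar: amber jar with black lid; leave alone
- meter: yellow multimeter 75 x 140 x 38 mm; leave alone
- motorbase: black round appliance base with a motor in it; leave alone
Things that resemble listed ones, but are neither listed nor needed, are in the scene too. What is shaped like the pack but turquoise is not meant. What is shaped like the tester but pink is not meant.

How it is judged:
By the outcome, as a careful person would: the job done as asked, in the order asked, and still so for the second after the job is handed in, with the robot touching nothing.
It also fails if it takes over 48 s, if anything falls off the work surface, if the arm or the gripper's body presses on something with over 40 N, if the wrist force passes 120 N, or if a joint passes its speed limit or range.

## Working session

There is one attempt and no reset: what is moved stays moved. The work goes in short steps, Python scripts to look and compute and a tool call to move; the robot and the scene stay as the last step left them, time stands still between calls to the robot, and variables do not carry over. Pictures are saved under pics/ and viewed, at most 13 in all, crops included, and the job is handed in when it is done.

Besides the shell and the picture viewer there is one more tool, called after "Request:" as name(argument=value, ...), one argument or row to a line, values as JSON. play_rows: Moves the arm, as the interface text tells. Its arguments: {"type":"object","properties":{"targets":{"type":"array","items":{"type":"array","items":{"type":"number"}}},"gripper":{"type":"number"},"squeeze":{"type":"number"}},"required":["targets"]}

```bash
mkdir -p pics; ls; python3 - <<'E'
from bench import state,eyes
import cv2,numpy as np
print(state())
for n in ["scene","side"]:
    d=eyes.read_camera(n); cv2.imwrite(f"pics/{n}0.png",d["color"][...,::-1]); print({k:v for k,v in d.items() if k!="color"})
E
```

```text
pics
{'time': 0.0, 'joint_positions': array([61.12927099, 27.37512289,  1.27890852, 89.17953973, -0.65848274,
       63.55763688, -4.76234399]), 'qvel': array([-0.01848464, -0.03898787, -0.00061122, -0.06925303, -0.00435905,
        0.01398666, -0.10355643]), 'effort': array([-1.14070635e-04, -5.96453762e+01,  1.60783432e+00, -2.81201345e+01,
        1.24856411e-02,  9.33278556e-03, -1.89495915e-05]), 'tcp_pos': array([ 0.26000539, -0.62227693,  0.23832416]), 'eef_rot': array([-1.79895313e+02,  7.68645206e-03,  2.26783525e+01]), 'ft_force': array([-0.09707144, -0.33318562,  0.33431026]), 'moment': array([-0.04657141, -0.01673754,  0.01123752]), 'grasp_force': 0.0, 'gripper_width': 0.9971062430422353}
{'vfov': 57.074261109541894, 'cx': 256.82398894946937, 'cy': 188.13090183488907, 'cam_to_world': array([[-5.07988909e-01, -6.84419812e-01,  5.22988327e-01,
         1.03710139e+00],
       [ 8.61363606e-01, -4.03577210e-01,  3.08509601e-01,
         2.45658359e-01],
       [-8.39135663e-05,  6.07202567e-01,  7.94547063e-01,
         8.98188940e-01],
       [ 0.00000000e+00,  0.00000000e+00,  0.00000000e+00,
         1.00000000e+00]])}
{'vfov': 55.25181434473507, 'cx': 254.23216416385728, 'cy': 196.24954337420255, 'cam_to_world': array([[-0.7936069 ,  0.44119804, -0.41896584,  0.14538204],
       [-0.6084232 , -0.57892119,  0.5428365 ,  0.42397983],
       [-0.00304981,  0.68570733,  0.72787098,  0.76049296],
       [ 0.        ,  0.        ,  0.        ,  1.        ]])}
```

View pics/scene0.png

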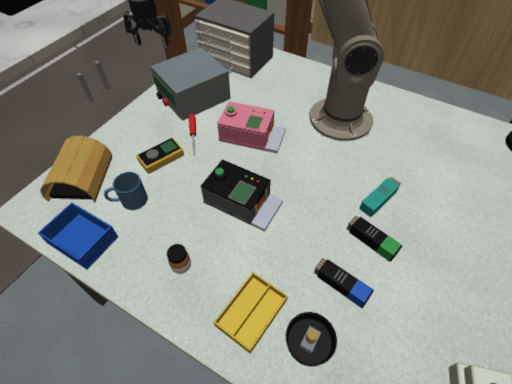

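View pics/side0.png

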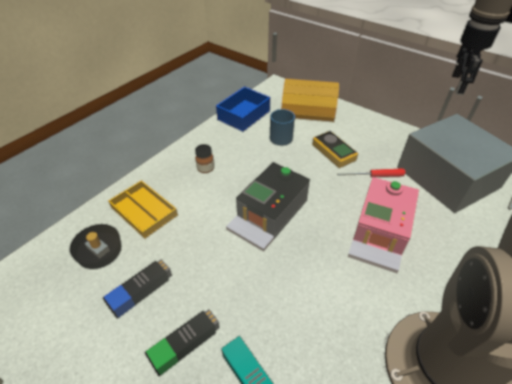

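The scene view shows the green pack with its nose at about (354,224) and its green end at (388,246). The black tester has its sill at (267,210) and its button at (220,172). The side view shows the pack's nose at (212,318), its green end at (160,356), and the sill at (252,230). I'll enlarge these regions.

```bash
cat > h.py <<'E'
import numpy as np,cv2
from bench import state,eyes
def cam(n): return eyes.read_camera(n)
def K(d):
    f=d["color"].shape[0]/2/np.tan(np.radians(d["vfov"])/2); return f
def ray(d,u,v,z):
    f=K(d);T=d["cam_to_world"];r=T[:3,:3]@np.array([(u-d["cx"])/f,-(v-d["cy"])/f,-1]);o=T[:3,3]
    return o+r*(z-o[2])/r[2]
def proj(d,P):
    f=K(d);T=d["cam_to_world"];c=(np.atleast_2d(P)-T[:3,3])@T[:3,:3]
    return np.c_[d["cx"]-f*c[:,0]/c[:,2],d["cy"]+f*c[:,1]/c[:,2]]
E
python3 - <<'E'
import cv2,numpy as np
s=cv2.imread("pics/scene0.png");t=cv2.imread("pics/side0.png")
def c(im,x,y):
    o=cv2.resize(im[y:y+75,x:x+100],(400,300),interpolation=cv2.INTER_CUBIC)
    for i in range(0,100,10):
        cv2.putText(o,str(x+i),(i*4,8),0,.3,(0,0,255));cv2.line(o,(i*4,10),(i*4,14),(0,0,255))
    for i in range(10,75,10):
        cv2.putText(o,str(y+i),(0,i*4+3),0,.3,(0,0,255));cv2.line(o,(20,i*4),(24,i*4),(0,0,255))
    return o
m=np.vstack([np.hstack([c(s,195,157),c(s,325,203)]),np.hstack([c(t,222,165),c(t,135,305)])])
cv2.imwrite("pics/m.png",m)
E
```

```text
(no output)
```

View pics/m.png

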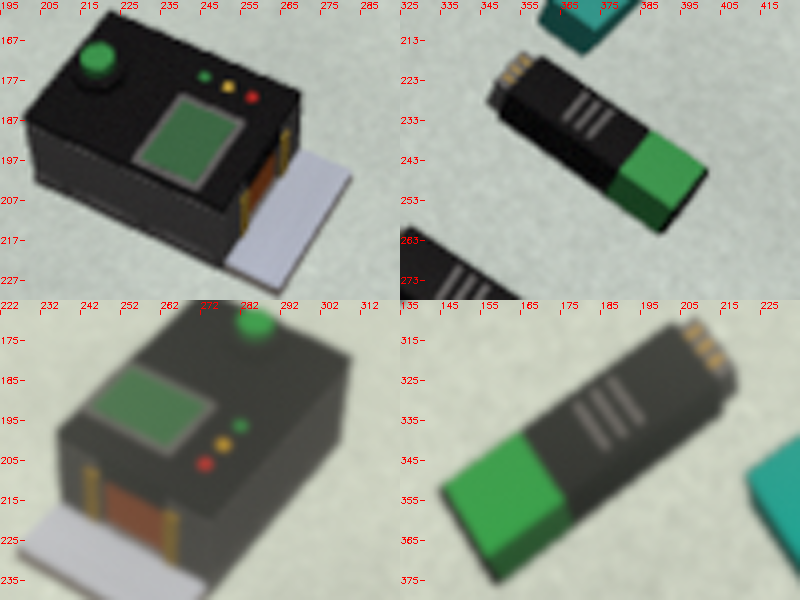

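```bash
cat > fit.py <<'E'
from h import *
from scipy.optimize import least_squares
S,D=cam("scene"),cam("side")
def fit(so,do,p0,name,wk=None):
    def w(p,L):
        L=np.array(L,float);c,s=np.cos(p[2]),np.sin(p[2])
        return np.c_[p[0]+(c*L[:,0]-s*L[:,1])/1e3,p[1]+(s*L[:,0]+c*L[:,1])/1e3,L[:,2]/1e3]
    def r(p,which=3):
        o=[]
        for d,L,b in((S,so,1),(D,do,2)):
            if which&b:o.append((proj(d,w(p,[l[1] for l in L]))-np.array([l[0] for l in L])).ravel())
        return np.concatenate(o)
    for b in(1,2,3):
        q=least_squares(lambda p:r(p,b),p0,x_scale=[.01,.01,.1],loss="soft_l1").x
        print(name,b,q[:2].round(4),np.degrees(q[2]).round(2))
    print(r(q).reshape(-1,2).round(1).tolist());return q
m=lambda u,v:(195+u/4,157+v/4); n=lambda u,v:(325+(u-400)/4,203+v/4)
k=lambda u,v:(222+u/4,165+(v-300)/4); l=lambda u,v:(135+(u-400)/4,305+(v-300)/4)
def g(d,u,z): return ray(d,*u,z)
a,b=g(S,(264,210),.015)[:2],g(S,(223,185),.086)[:2]
v=b-a
t=fit([(m(112,12),(85,-60,86)),(m(300,93),(-85,-60,86)),(m(225,210),(-85,60,86)),(m(25,117),(85,60,86))],
 [(k(57,433),(-85,60,86)),(k(205,518),(-85,-60,86)),(k(350,357),(85,-60,86))],[*b,np.arctan2(v[1],v[0])],"tester")
a,b=g(S,(388,246),.04)[:2],g(S,(374,236),.02)[:2];v=b-a
p=fit([(n(708,172),(-75,-22.5,40)),(n(650,130),(-27,-22.5,40)),(n(621,160),(-27,22.5,40)),(n(663,207),(-75,22.5,40)),(n(542,57),(63,-22.5,40)),(n(607,193),(-27,22.5,0))],
 [(l(440,490),(-75,22.5,40)),(l(493,557),(-75,-22.5,40)),(l(522,432),(-27,22.5,40)),(l(567,498),(-27,-22.5,40)),(l(675,325),(63,22.5,40)),(l(723,392),(63,-22.5,40))],[*b,np.arctan2(v[1],v[0])],"pack")
for z in(.086,.09,.095,.1,.105):print(z,g(S,m(97,56),z)[:2].round(4),g(D,k(256,322),z)[:2].round(4))
c,s=np.cos(t[2]),np.sin(t[2]);R=np.array([[c,-s],[s,c]])
for u in((352,177),(279,290),):print("sill",R.T@(g(S,m(*u),.015)[:2]-t[:2])*1e3)
E
python3 fit.py
```

```text
tester 1 [ 0.5176 -0.1309] -88.5
tester 2 [ 0.5121 -0.1303] -88.52
tester 3 [ 0.5148 -0.131 ] -88.4
[[0.0, -1.2], [1.9, -0.7], [0.6, -0.4], [-0.2, -0.6], [-2.6, -0.8], [-0.0, -0.6], [-0.4, -0.6]]
pack 1 [0.4422 0.276 ] -104.85
pack 2 [0.4374 0.2767] -104.3
pack 3 [0.4386 0.2765] -104.49
[[1.4, -1.6], [0.6, -2.0], [-1.2, 0.7], [3.7, 0.3], [0.7, -2.9], [-1.6, -0.7], [-1.5, -0.7], [-3.8, 1.9], [0.1, -1.4], [0.2, 0.4], [0.2, -1.0], [0.2, -1.2]]
0.086 [ 0.504  -0.1999] [ 0.5235 -0.207 ]
0.09 [ 0.5067 -0.1978] [ 0.5213 -0.2033]
0.095 [ 0.51  -0.195] [ 0.5185 -0.1986]
0.1 [ 0.5132 -0.1923] [ 0.5157 -0.1939]
0.105 [ 0.5165 -0.1895] [ 0.5129 -0.1892]
sill [-129.95528021  -52.58836733]
sill [-128.19119954   62.52611324]
```

The tester comes out at (0.515, -0.131) with yaw about -88.5°. The pack is at (0.44, 0.276) with yaw about -104.5°. The sill edge check gives -129 mm against the stated -130 mm, so that holds. Next I'll move over the pack.

```bash
cat >> h.py <<'E'
def delta(x,y,z,yaw,s=None,pos=None,yw=None):
    "commanded-from pose -> tool row"
    s=s or state()
    p=s["tcp_pos"] if pos is None else np.array(pos);a=np.radians(s["eef_rot"][2] if yw is None else yw);d=np.array([x,y,z])-p
    t=-(yaw-np.degrees(a)+180)%360-180 if 0 else -((yaw-np.degrees(a)+180)%360-180)
    return np.round([1e3*(d[0]*np.cos(a)+d[1]*np.sin(a)),1e3*(d[0]*np.sin(a)-d[1]*np.cos(a)),-1e3*d[2],t],1)
E
python3 -c "
from h import *
print(delta(.55,-.25,.24,50));print(delta(.4545,.3327,.20,75.5,pos=(.55,-.25,.24),yw=50))"
```

```text
[ 411.1 -231.9   -1.3  -27.3]
[ 385.  -447.7   40.   -25.5]
```

Request:
play_rows(
  targets=[
    [26,-14,0,-2],
    [61,-34,0,-4],
    [104,-58,0,-7],
    [147,-83,0,-10],
    [191,-107,0,-13],
    [234,-132,0,-16],
    [278,-156,0,-19],
    [321,-180,0,-22],
    [365,-205,0,-25],
    [411,-232,0,-27],
    [411,-232,0,-27],
  ],
  gripper=1,
)

```text
time: 1.3
tcp_pos: [0.5545, -0.2419, 0.2394]
eef_rot: [-180.0, -0.3, 50.4]
ft_force: [0.3, 0.4, -0.0]
gripper_width: 1.002
grasp_force: 0.0
```

Request:
play_rows(
  targets=[
    [19,-22,2,-2],
    [50,-58,5,-4],
    [82,-95,8,-6],
    [115,-133,12,-8],
    [147,-170,15,-10],
    [180,-208,19,-12],
    [212,-246,22,-14],
    [245,-284,25,-16],
    [277,-322,29,-19],
    [310,-360,32,-21],
    [343,-398,36,-23],
    [370,-430,40,-25],
  ],
)

```text
time: 2.5
tcp_pos: [0.4609, 0.3124, 0.1993]
eef_rot: [180.0, -0.0, 74.8]
ft_force: [1.1, -1.1, 0.3]
gripper_width: 1.0
grasp_force: 0.0
```

```bash
python3 - <<'E'
from h import *
d=cam("wrist");cv2.imwrite("pics/w1.png",d["color"][...,::-1]);s=state();print(d["cam_to_world"].round(3),s["tcp_pos"],s["eef_rot"])
P=[.4386,.2765];y=np.radians(-104.5)
for L in((-75,22.5,40),(-75,-22.5,40),(-27,22.5,40),(-27,-22.5,40),(63,22.5,40),(63,-22.5,40)):
    c,si=np.cos(y),np.sin(y);print(L,proj(d,[P[0]+(c*L[0]-si*L[1])/1e3,P[1]+(si*L[0]+c*L[1])/1e3,.04])[0].round(1))
E
```

```text
[[ 0.965  0.254  0.07   0.479]
 [-0.263  0.93   0.255  0.377]
 [-0.    -0.264  0.964  0.334]
 [ 0.     0.     0.     1.   ]] [0.45779879 0.32045673 0.19926679] [-179.84301034   -0.34998656   75.36773006]
(-75, 22.5, 40) [263.4 143.9]
(-75, -22.5, 40) [222.7 144.4]
(-27, 22.5, 40) [263.6 185.8]
(-27, -22.5, 40) [224.6 186.3]
(63, 22.5, 40) [263.9 255.7]
(63, -22.5, 40) [227.7 256.1]
```

View pics/w1.png

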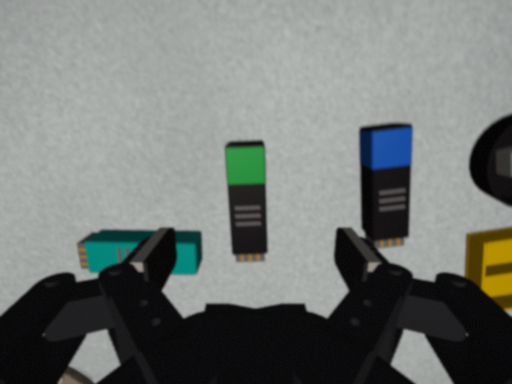

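The wrist view shows the green patch from (226,147) to (266,186), the pack's front edge at about (231..267, 253), and its nose pointing down. I'll refine the pose by segmentation.

```bash
python3 - <<'E'
from h import *
d=cam("wrist");s=state();print(s["tcp_pos"],s["eef_rot"][2],s["qvel"].round(1).max())
h=cv2.cvtColor(d["color"],cv2.COLOR_RGB2HSV)
m=cv2.inRange(h,(50,100,90),(75,255,255))
n,l,st,c=cv2.connectedComponentsWithStats(m);i=1+st[1:,4].argmax();print(st[i],c[i])
q=cv2.boxPoints(cv2.minAreaRect(np.argwhere(l==i)[:,::-1].astype(np.float32)));print(q)
W=np.array([ray(d,u,v,.04)[:2] for u,v in q]);print(W.round(4),[np.linalg.norm(W[k]-W[k-1]).round(4) for k in range(4)])
ctr=ray(d,*c[i],.04);print("green centre",ctr)
# black strip mid-columns for axis
g=d["color"].max(2);pts=[]
for r in (190,200,230,240,248):
    x=np.where(g[r,205:290]<70)[0]+205;pts.append(ray(d,(x[0]+x[-1])/2,r,.04)[:2]);print(r,x[0],x[-1])
v=pts[-1]-ctr[:2];print(np.degrees(np.arctan2(v[1],v[0])),[p.round(4) for p in pts])
E
```

```text
[0.45856854 0.31699574 0.19926468] 75.25841423853093 4.3
[ 232  155   38   37 1371] [250.67906637 172.97447119]
[[232. 155.]
 [269. 155.]
 [269. 191.]
 [232. 191.]]
[[0.4385 0.3495]
 [0.4785 0.3391]
 [0.4685 0.2985]
 [0.427  0.3093]] [np.float64(0.0419), np.float64(0.0413), np.float64(0.0418), np.float64(0.0429)]
green centre [0.4534354  0.32444201 0.04      ]Traceback (most recent call last):
  File "<stdin>", line 12, in <module>
IndexError: index 0 is out of bounds for axis 0 with size 0
```

```bash
python3 -c "
from h import *
s=state();print(s['tcp_pos'],s['eef_rot']);print(delta(.4554,.3322,.016,75.8))"
```

```text
[0.45856854 0.31699574 0.19926468] [-179.8561317    -0.21975153   75.25841424]
[ 13.9  -6.9 183.3  -0.5]
```

Request:
play_rows(
  targets=[
    [5,-3,15,0],
    [12,-7,40,-1],
    [20,-11,75,-1],
    [20,-11,105,-1],
    [20,-11,120,-1],
    [20,-11,120,-1],
    [20,-11,120,-1],
    [20,-11,120,-1],
  ],
)

```text
time: 3.4
tcp_pos: [0.4574, 0.3326, 0.0808]
eef_rot: [179.9, -0.1, 75.6]
ft_force: [-0.9, -0.0, 0.1]
gripper_width: 0.999
grasp_force: 0.0
```

```bash
python3 - <<'E'
from h import *
d=cam("wrist");s=state();print(s["tcp_pos"],s["eef_rot"],abs(s["qvel"]).max());cv2.imwrite("pics/w2.png",d["color"][...,::-1])
h=cv2.cvtColor(d["color"],cv2.COLOR_RGB2HSV)
m=cv2.inRange(h,(50,100,90),(75,255,255))
n,l,st,c=cv2.connectedComponentsWithStats(m);i=1+st[1:,4].argmax();print(st[i],c[i],ray(d,*c[i],.04))
q=cv2.boxPoints(cv2.minAreaRect(np.argwhere(l==i)[:,::-1].astype(np.float32)))
W=np.array([ray(d,u,v,.04)[:2] for u,v in q]);print(q,W.round(4),W.mean(0))
E
```

```text
[0.45736493 0.3326707  0.08084311] [ 1.79891948e+02 -1.18648053e-01  7.56337314e+01] 0.18001252724541358
[ 221  196   62   55 3251] [252.12119348 223.12303906] [0.45349498 0.32463024 0.04      ]
[[220.81036 197.00327]
 [281.99905 195.94827]
 [282.92508 249.65646]
 [221.73639 250.71146]] [[0.4373 0.349 ]
 [0.4787 0.3391]
 [0.4702 0.2986]
 [0.4263 0.309 ]] [0.45312923 0.32394395]
```

Request:
play_rows(
  targets=[
    [0,-1,10,0],
    [0,-2,30,0],
    [0,-2,50,0],
    [0,-2,61,0],
    [0,-2,65,0],
    [0,-2,65,0],
    [0,-2,65,0],
  ],
)

```text
time: 4.15
tcp_pos: [0.4548, 0.3331, 0.0149]
eef_rot: [180.0, -0.1, 75.7]
ft_force: [-0.3, 0.8, -0.4]
gripper_width: 0.995
grasp_force: 0.0
```

Request:
play_rows(
  targets=[
    [0,0,0,0],
    [0,0,0,0],
    [0,0,0,0],
    [0,0,0,0],
    [0,0,0,0],
    [0,0,0,0],
    [0,0,0,0],
    [0,0,0,0],
  ],
  gripper=-1,
  squeeze=70,
)

```text
time: 4.95
tcp_pos: [0.4549, 0.333, 0.0151]
eef_rot: [179.9, -0.0, 75.7]
ft_force: [-0.7, -1.5, 4.9]
gripper_width: 0.513
grasp_force: 71.8
```

Request:
play_rows(
  targets=[
    [0,0,-8,0],
    [0,0,-25,0],
    [0,0,-45,0],
    [-10,5,-60,-1],
    [-35,18,-65,-3],
    [-65,34,-65,-5],
    [-100,52,-65,-8],
    [-135,71,-65,-11],
    [-165,87,-65,-14],
    [-190,100,-65,-16],
    [-203,107,-65,-16],
    [-206,108,-65,-16],
  ],
)

```text
time: 6.15
tcp_pos: [0.5082, 0.1045, 0.0792]
eef_rot: [-180.0, 0.0, 91.4]
ft_force: [0.1, 0.1, -3.7]
gripper_width: 0.519
grasp_force: 71.6
```

Request:
play_rows(
  targets=[
    [0,0,0,0],
    [0,0,0,0],
    [0,0,0,0],
    [0,0,0,0],
  ],
)

```text
time: 6.55
tcp_pos: [0.5078, 0.1077, 0.0794]
eef_rot: [180.0, -0.0, 91.8]
ft_force: [0.2, -0.8, -3.2]
gripper_width: 0.511
grasp_force: 71.6
```

```bash
python3 - <<'E'
from h import *
ims=[]
for n in("wrist","scene","side"):
    d=cam(n);cv2.imwrite(f"pics/{n}3.png",d["color"][...,::-1]);ims.append(d["color"][...,::-1])
s=state();print(s["tcp_pos"],s["eef_rot"],s["ft_force"],abs(s["qvel"]).max())
w=cv2.resize(ims[0],(800,600))[0:0]
c=lambda im,x,y:cv2.resize(im[y:y+100,x:x+133],(400,300),interpolation=cv2.INTER_CUBIC)
m=np.vstack([np.hstack([cv2.resize(ims[0],(400,300)),c(ims[1],210,155)]),np.hstack([c(ims[2],165,200),cv2.resize(ims[2],(400,300))])])
cv2.imwrite("pics/m3.png",m)
E
```

```text
[0.50792665 0.10694555 0.07929302] [-1.79998068e+02 -6.24135937e-03  9.17241200e+01] [ 0.29021453  0.15196302 -3.73850014] 0.28736643549836266
```

View pics/m3.png

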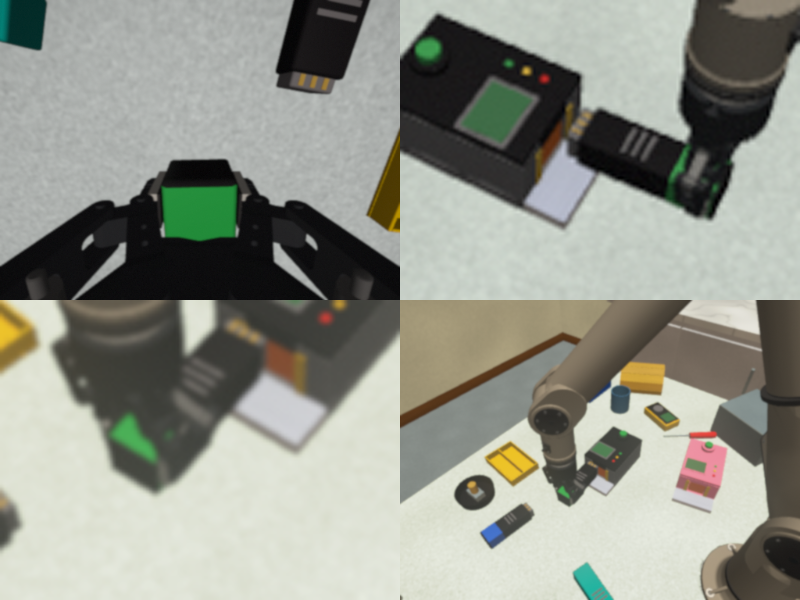

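The pack is held level and pointed at the mouth. In the scene crop the nose is near (575,130), just in front of the gold-edged mouth at (555,130). I'll lower it to just above the sill and check alignment closely.

Request:
play_rows(
  targets=[
    [0,0,8,0],
    [0,0,20,0],
    [0,0,33,0],
    [0,0,41,0],
    [0,0,44,0],
    [0,0,44,0],
    [0,0,44,0],
  ],
)

```text
time: 7.4
tcp_pos: [0.5083, 0.1066, 0.0354]
eef_rot: [180.0, -0.0, 91.7]
ft_force: [1.0, -0.6, -3.2]
gripper_width: 0.521
grasp_force: 71.6
```

```bash
python3 - <<'E'
from h import *
a=[]
s=state();print(s["tcp_pos"],s["eef_rot"])
# predicted features, pack placed from TCP; tester at estimate
y=np.radians(s["eef_rot"][2]+180);c,si=np.cos(y),np.sin(y);T=s["tcp_pos"]
z0=T[2]-.0151
pk=lambda L:[T[0]+(c*(L[0]+58)-si*L[1])/1e3,T[1]+(si*(L[0]+58)+c*L[1])/1e3,z0+L[2]/1e3]
t=np.radians(-88.5);ct,st=np.cos(t),np.sin(t)
te=lambda L:[.5155+(ct*L[0]-st*L[1])/1e3,-.131+(st*L[0]+ct*L[1])/1e3,L[2]/1e3]
for n,x0,y0,W in(("scene",225,165,80),("side",195,195,80)):
    d=cam(n);np.save(f"pics/{n}4.npy",d["color"])
    im=d["color"][...,::-1][y0:y0+int(W*1.5),x0:x0+W];k=5
    o=cv2.resize(im,None,fx=k,fy=k,interpolation=cv2.INTER_CUBIC)
    for f,col,LL in((pk,(255,0,255),[(63,22.5,40),(63,-22.5,40),(75,18.5,36),(75,-18.5,36),(-27,22.5,40),(-27,-22.5,40)]),(te,(255,255,0),[(-85,60,86),(-85,-60,86),(85,60,86),(85,-60,86),(-85,25,15),(-85,-25,15),(-85,25,63),(-85,-25,63)])):
        for L in LL:
            p=proj(d,f(L))[0];q=(p-[x0,y0])*k+k/2
            print(n,L,p.round(1));cv2.drawMarker(o,tuple(int(v) for v in q),col,cv2.MARKER_CROSS,9,1)
    a.append(o)
cv2.imwrite("pics/m4.png",np.hstack(a))
E
```

```text
[0.50826288 0.10658295 0.03541586] [ 1.79983092e+02 -9.38807865e-03  9.16833029e+01]
scene (63, 22.5, 40) [268.1 209.1]
scene (63, -22.5, 40) [275.2 197.9]
scene (75, 18.5, 36) [265.  207.2]
scene (75, -18.5, 36) [270.9 198.1]
scene (-27, 22.5, 40) [296.7 222.1]
scene (-27, -22.5, 40) [303.4 210.3]
scene (-85, 60, 86) [251.7 209.3]
scene (-85, -60, 86) [271.8 179.7]
scene (85, 60, 86) [200.9 185.8]
scene (85, -60, 86) [223.  158.9]
scene (-85, 25, 15) [257.8 214.1]
scene (-85, -25, 15) [265.7 202.1]
scene (-85, 25, 63) [257.8 204.9]
scene (-85, -25, 63) [266.  192.7]
side (63, 22.5, 40) [238.  218.5]
side (63, -22.5, 40) [252.7 226.8]
side (75, 18.5, 36) [242.3 217.2]
side (75, -18.5, 36) [254.3 223.9]
side (-27, 22.5, 40) [214.6 242.5]
side (-27, -22.5, 40) [229.7 251.8]
side (-85, 60, 86) [233.4 197.3]
side (-85, -60, 86) [272.9 218.7]
side (85, 60, 86) [271.3 161. ]
side (85, -60, 86) [308.9 178.6]
side (-85, 25, 15) [245.1 221.5]
side (-85, -25, 15) [260.7 230.3]
side (-85, 25, 63) [244.7 209.4]
side (-85, -25, 63) [260.9 218.3]
```

View pics/m4.png

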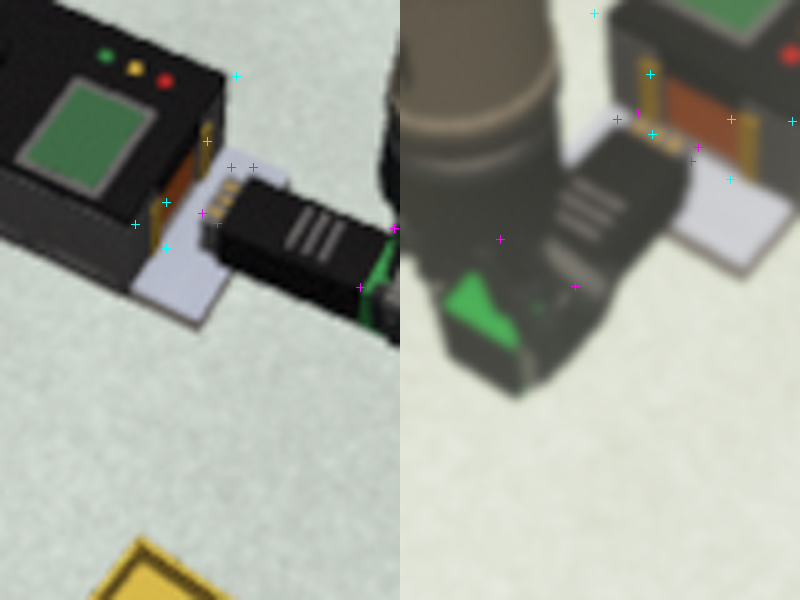

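The overlay gives inconsistent offsets of 2–5 mm between the scene and side cameras. Scene gold strips are at crop (156,200)-(155,248) and (207,125)-(206,175). The wrist camera agreed well at the grasp, so I'll take it over the tester's front, with the pack held high, to measure the mouth axis.

Request:
play_rows(
  targets=[
    [2,0,-15,0],
    [4,0,-45,0],
    [4,0,-85,0],
    [0,0,-125,0],
    [-15,0,-155,0],
    [-45,-1,-165,0],
    [-85,-1,-165,0],
    [-130,-2,-165,0],
    [-170,-2,-165,0],
    [-200,-2,-165,0],
    [-214,-2,-165,0],
    [-217,-2,-165,0],
  ],
)

```text
time: 8.7
tcp_pos: [0.5122, -0.112, 0.2011]
eef_rot: [180.0, 0.0, 91.5]
ft_force: [-0.3, -0.1, -3.2]
gripper_width: 0.517
grasp_force: 72.1
```

Request:
play_rows(
  targets=[
    [0,0,0,0],
    [0,0,0,0],
    [0,0,0,0],
    [0,0,0,0],
    [0,0,0,0],
  ],
)

```text
time: 9.2
tcp_pos: [0.5125, -0.1098, 0.2003]
eef_rot: [-180.0, -0.0, 91.7]
ft_force: [0.3, -0.9, -3.0]
gripper_width: 0.515
grasp_force: 72.1
```

```bash
python3 - <<'E'
from h import *
import pickle
d=cam("wrist");s=state();print(s["tcp_pos"],s["eef_rot"],abs(s["qvel"]).max());pickle.dump((d,s),open("w5.pkl","wb"))
t=np.radians(-88.5);ct,st=np.cos(t),np.sin(t)
for L in((-85,60,86),(-85,-60,86),(-130,60,15),(-130,-60,15)):print(L,proj(d,[.5135+(ct*L[0]-st*L[1])/1e3,-.131+(st*L[0]+ct*L[1])/1e3,L[2]/1e3]).round(1))
cv2.imwrite("pics/w5.png",cv2.resize(d["color"][:300,56:456,::-1],(800,600),interpolation=cv2.INTER_CUBIC))
E
```

```text
[ 0.51243225 -0.11004638  0.2002747 ] [-1.79996012e+02 -5.75887656e-03  9.17255608e+01] 0.23659920122590233
(-85, 60, 86) [[321.6 117.2]]
(-85, -60, 86) [[189.8 116.8]]
(-130, 60, 15) [[309.1  75.1]]
(-130, -60, 15) [[202.4  74.7]]
```

View pics/w5.png

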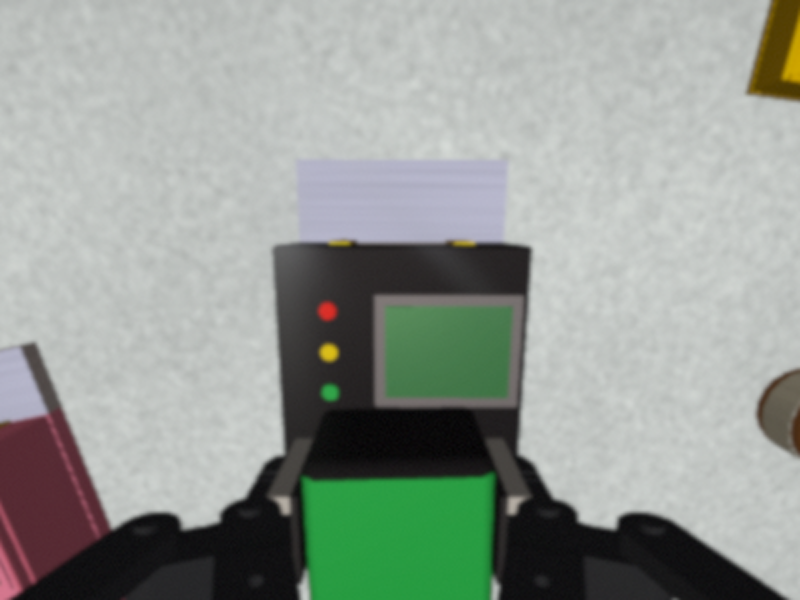

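The wrist view clearly shows the tester's front corners at crop (275,250) and (530,250). The sill's outer corners are at (297,160) and (507,157), and the gold strips at u = 342 and 462. I'll measure the edges to subpixel accuracy.

```bash
python3 - <<'E'
from h import *
import pickle
d,s=pickle.load(open("w5.pkl","rb"));C=cv2.GaussianBlur(d["color"],(0,0),.8).astype(float)
def edge(prof,lo):  # subpixel steepest point
    g=np.abs(np.diff(prof));i=g.argmax();i=min(max(i,1),len(g)-2);a,b,c=g[i-1:i+2];return lo+i+.5+.5*(a-c)/(a-2*b+c+1e-9)
rel=C[...,2]-C[...,1]  # sill bluish
y=np.arange(210,303,4)
sill=np.array([(u,edge(rel[70:95,u],70)) for u in y])
g=C.sum(2)
front=np.array([(u,edge(C[112:130,u,0],112)) for u in range(200,316,4) if not(218<u<240 or 278<u<298)])
def world(P,z):return np.array([ray(d,u,v,z)[:2] for u,v in P])
for n,P,z in(("sill",sill,.015),("front",front,.086)):
    W=world(P,z);k,c=np.polyfit(W[:,0],W[:,1],1);r=W[:,1]-k*W[:,0]-c;ok=abs(r)<.002;k,c=np.polyfit(W[ok,0],W[ok,1],1)
    print(n,"yaw",-90+np.degrees(np.arctan(k)),"y at .512",k*.512+c,"rms mm",1e3*r[ok].std(),ok.sum(),len(ok))
for r in(85,95,105,112):
    a=edge(rel[r,195:215],195);b=edge(rel[r,300:318],300);print("sill",r,a,b,(world([(a,r),(b,r)],.015)).round(4).tolist())
for r in(130,140,150,170,190):
    a=edge(g[r,185:207],185);b=edge(g[r,308:330],308);print("top",r,a,b,(world([(a,r),(b,r)],.086)).round(4).tolist())
# pack held: rear end top edge z
E
```

```text
sill yaw -88.72873257664004 y at .512 -0.005641930832944817 rms mm 0.16062985793795065 24 24
front yaw -88.55935311340086 y at .512 -0.04978343221828801 rms mm 0.23004258711106948 19 19
sill 85 204.0000000005 309.39999999998 [[0.4517, -0.0134], [0.5713, -0.0099]]
sill 95 204.39999999998 308.7500000000625 [[0.4519, -0.0242], [0.5715, -0.0207]]
sill 105 204.5 308.19999999994 [[0.4518, -0.0351], [0.5718, -0.0316]]
sill 112 205.2499999999375 308.00000000025 [[0.4525, -0.0429], [0.5722, -0.0394]]
top 130 192.31111111110692 320.68627450980756 [[0.4532, -0.0593], [0.5715, -0.0559]]
top 140 192.69444444444986 320.12765957446015 [[0.4532, -0.0685], [0.5719, -0.065]]
top 150 193.41304347825897 319.84285714286204 [[0.4536, -0.0778], [0.5725, -0.0743]]
top 170 194.6400000000028 318.53968253968316 [[0.4541, -0.097], [0.5731, -0.0935]]
top 190 195.82051282052103 316.9178082191838 [[0.4547, -0.117], [0.5733, -0.1134]]
```

```bash
python3 - <<'E'
from h import *
import pickle
d,s=pickle.load(open("w5.pkl","rb"));T=s["tcp_pos"];y=np.radians(s["eef_rot"][2]+180);c,si=np.cos(y),np.sin(y);z0=T[2]-.0151
for L in((-73,22.5,40),(-73,-22.5,40),(-75,22.5,0),(-75,-22.5,0)):print(L,proj(d,[T[0]+(c*(L[0]+58)-si*L[1])/1e3,T[1]+(si*(L[0]+58)+c*L[1])/1e3,z0+L[2]/1e3]).round(1))
h=cv2.cvtColor(d["color"],cv2.COLOR_RGB2HSV);m=cv2.inRange(h,(50,100,60),(75,255,255))
for r in range(232,300,6):
    x=np.where(m[r,190:330])[0]+190
    if len(x):print(r,x[0],x[-1],(x[0]+x[-1])/2)
E
```

```text
(-73, 22.5, 40) [[304.3 232.5]]
(-73, -22.5, 40) [[204.9 232.6]]
(-75, 22.5, 0) [[292.5 200.4]]
(-75, -22.5, 0) [[217.  200.5]]
238 206 303 254.5
244 207 303 255.0
250 207 302 254.5
256 207 302 254.5
262 208 302 255.0
268 208 302 255.0
274 209 301 255.0
280 209 301 255.0
286 211 302 256.5
292 211 300 255.5
298 212 300 256.0
```

Request:
play_rows(
  targets=[
    [15,0,0,0],
    [45,0,0,0],
    [85,1,5,0.3],
    [130,1,15,0.3],
    [170,2,40,0.3],
    [200,2,75,0.3],
    [213,2,110,0.3],
    [213,2,140,0.3],
    [213,2,158,0.3],
    [213,2,165,0.3],
    [213,2,165,0.3],
    [213,2,165,0.3],
  ],
)

```text
time: 10.45
tcp_pos: [0.5089, 0.103, 0.0363]
eef_rot: [179.9, -0.0, 91.4]
ft_force: [0.1, 0.5, -2.5]
gripper_width: 0.518
grasp_force: 72.0
```

Request:
play_rows(
  targets=[
    [0,0,0,0],
    [0,0,0,0],
    [0,0,0,0],
  ],
)

```text
time: 10.75
tcp_pos: [0.5086, 0.1023, 0.036]
eef_rot: [179.9, -0.0, 91.3]
ft_force: [0.2, 0.2, -3.2]
gripper_width: 0.523
grasp_force: 72.0
```

Request:
play_rows(
  targets=[
    [-3,-0.3,1,0],
    [-8,-0.3,2,0],
    [-13,-0.3,2,0],
    [-18,-0.3,2,0],
    [-23,-0.3,2,0],
    [-27,-0.3,2,0],
    [-31,-0.3,2,0],
    [-35,-0.3,2,0],
    [-37,-0.3,2,0],
  ],
)

```text
time: 11.65
tcp_pos: [0.509, 0.0689, 0.0337]
eef_rot: [179.9, -0.3, 91.5]
ft_force: [-1.0, 10.2, -4.4]
gripper_width: 0.517
grasp_force: 71.7
```

Request:
play_rows(
  targets=[
    [0,0,0,0],
    [0,0,0,0],
  ],
)

```text
time: 11.85
tcp_pos: [0.5089, 0.0689, 0.0336]
eef_rot: [179.9, -0.3, 91.5]
ft_force: [-0.3, 9.3, -5.5]
gripper_width: 0.514
grasp_force: 71.7
```

```bash
python3 - <<'E'
from h import *
a=[]
for n,x0,y0 in(("scene",225,155),("side",205,175)):
    d=cam(n);im=d["color"][...,::-1][y0:y0+110,x0:x0+80];a.append(cv2.resize(im,None,fx=5,fy=5,interpolation=cv2.INTER_CUBIC))
s=state();print(s["tcp_pos"],s["eef_rot"],s["ft_force"],s["moment"])
cv2.imwrite("pics/m6.png",np.hstack(a))
E
```

```text
[0.50896411 0.06892419 0.03354177] [179.90972319  -0.27935237  91.51084372] [-0.45106179  8.94042331 -5.12218001] [ 2.1402586   0.1278057  -0.07249296]
```

View pics/m6.png

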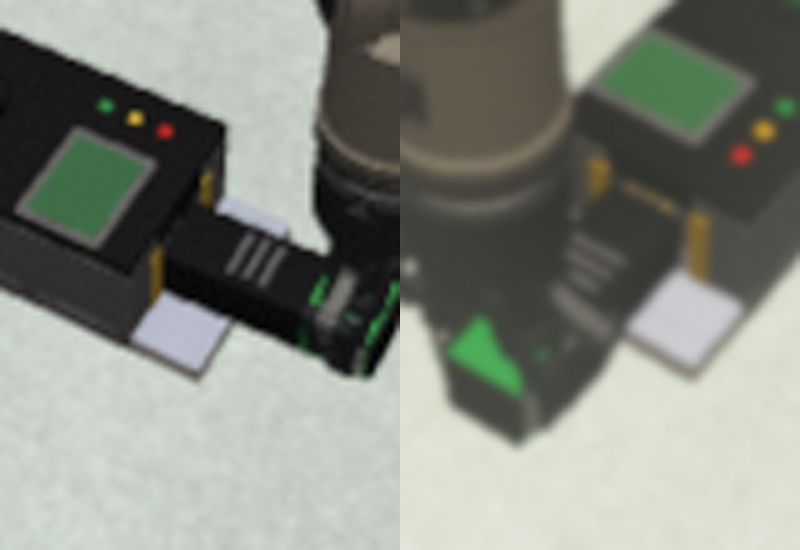

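The nose is in the mouth and centred, with lateral force near zero. The 9 N is plausible for the flap's short lever arm. I'll lower slightly and continue gently.

Request:
play_rows(
  targets=[
    [-1,0,1,0],
    [-2,0,2,0],
    [-3,0,2,0],
    [-4,0,2,0],
    [-4,0,2,0],
  ],
)

```text
time: 12.45
tcp_pos: [0.509, 0.0644, 0.0315]
eef_rot: [179.9, -0.2, 91.5]
ft_force: [-0.3, 7.9, -4.9]
gripper_width: 0.517
grasp_force: 71.8
```

Request:
play_rows(
  targets=[
    [-3,0,0,0],
    [-6,0,0,0],
    [-9,0,0,0],
    [-12,0,0,0],
    [-15,0,0,0],
    [-18,0,0,0],
  ],
)

```text
time: 13.05
tcp_pos: [0.5095, 0.0458, 0.0314]
eef_rot: [179.9, -0.2, 91.5]
ft_force: [-1.2, 7.1, -4.6]
gripper_width: 0.511
grasp_force: 71.9
```

Request:
play_rows(
  targets=[
    [-4,0,0,0],
    [-8,0,0,0],
    [-11,0,0,0],
    [-14,0,0,0],
    [-16,0,0,0],
    [-17,0,0,0],
  ],
)

```text
time: 13.65
tcp_pos: [0.5097, 0.0274, 0.0312]
eef_rot: [180.0, -0.1, 91.4]
ft_force: [-1.1, 5.1, -5.7]
gripper_width: 0.522
grasp_force: 71.8
```

Request:
play_rows(
  targets=[
    [-1,0,0,0],
    [-2,0,0,0],
    [-3,0,0,0],
    [-4,0,0,0],
    [-5,0,0,0],
  ],
)

```text
time: 14.15
tcp_pos: [0.5097, 0.022, 0.0312]
eef_rot: [180.0, -0.1, 91.4]
ft_force: [-0.6, 4.4, -5.8]
gripper_width: 0.513
grasp_force: 71.8
```

Request:
play_rows(
  targets=[
    [-1,0,0,0],
    [-2,0,0,0],
    [-3,0,0,0],
    [-3,0,0,0],
  ],
)

```text
time: 14.55
tcp_pos: [0.5097, 0.0177, 0.0312]
eef_rot: [-180.0, 0.0, 91.3]
ft_force: [-0.2, 3.8, -6.4]
gripper_width: 0.519
grasp_force: 71.8
```

Request:
play_rows(
  targets=[
    [-1,0,0,0],
    [-2,0,0,0],
    [-3,0,0,0],
    [-4,0,0,0],
  ],
)

```text
time: 14.95
tcp_pos: [0.5099, 0.0142, 0.0312]
eef_rot: [-180.0, 0.0, 91.4]
ft_force: [-0.5, 2.3, -7.3]
gripper_width: 0.516
grasp_force: 71.7
```

Request:
play_rows(
  targets=[
    [-1,0,0,0],
    [-2,0,0,0],
    [-3,0,0,0],
    [-4,0,0,0],
  ],
)

```text
time: 15.35
tcp_pos: [0.5101, 0.0103, 0.0313]
eef_rot: [-180.0, 0.0, 91.4]
ft_force: [-0.3, 3.0, -7.0]
gripper_width: 0.518
grasp_force: 71.7
```

Request:
play_rows(
  targets=[
    [-1,0,0,0],
    [-2,0,0,0],
    [-3,0,0,0],
    [-4,0,0,0],
  ],
)

```text
time: 15.75
tcp_pos: [0.5102, 0.0081, 0.0314]
eef_rot: [180.0, -0.1, 91.4]
ft_force: [-1.6, 8.7, -6.5]
gripper_width: 0.518
grasp_force: 71.5
```

Request:
play_rows(
  targets=[
    [-0.7,0,0,0],
    [-1.4,0,0,0],
    [-1.4,0,0,0],
  ],
)

```text
time: 16.05
tcp_pos: [0.5101, 0.008, 0.0315]
eef_rot: [180.0, -0.2, 91.5]
ft_force: [-2.0, 10.2, -7.1]
gripper_width: 0.516
grasp_force: 71.5
```

Fully home: the command advanced but the TCP stayed at y = 0.008, with Fy about 10 N. I'll lower it to the floor and release.

Request:
play_rows(
  targets=[
    [0,0,0.7,0],
    [0,0,1.4,0],
    [0,0,1.4,0],
  ],
)

```text
time: 16.35
tcp_pos: [0.5102, 0.0081, 0.0305]
eef_rot: [180.0, -0.2, 91.5]
ft_force: [-3.1, 10.3, -1.3]
gripper_width: 0.518
grasp_force: 72.1
```

Request:
play_rows(
  targets=[
    [0,0,0,0],
    [0,0,0,0],
    [0,0,0,0],
    [0,0,0,0],
    [0,0,0,0],
    [0,0,0,0],
  ],
  gripper=1,
)

```text
time: 16.95
tcp_pos: [0.5103, 0.0048, 0.03]
eef_rot: [180.0, 0.0, 91.4]
ft_force: [-0.9, -0.7, -0.1]
gripper_width: 0.999
grasp_force: 0.0
```

Request:
play_rows(
  targets=[
    [0,0,-8,0],
    [0,0,-25,0],
    [0,0,-55,0],
    [0,0,-95,0],
    [0,0,-135,0],
    [0,0,-160,0],
    [0,0,-165,0],
    [0,0,-165,0],
    [0,0,-165,0],
    [0,0,-165,0],
  ],
)

```text
time: 17.95
tcp_pos: [0.5092, 0.0049, 0.1935]
eef_rot: [-179.8, -0.0, 91.4]
ft_force: [0.4, -0.5, -0.2]
gripper_width: 0.997
grasp_force: 0.0
```

```bash
python3 - <<'E'
from h import *
import pickle
s=state();print(s["tcp_pos"],s["eef_rot"],s["ft_force"],s["gripper_width"])
a=[]
d=cam("wrist");pickle.dump((d,s),open("w7.pkl","wb"))
for n,x0,y0 in(("scene",205,145),("side",205,155)):
    e=cam(n);a.append(cv2.resize(e["color"][y0:y0+75,x0:x0+100,::-1],(400,300),interpolation=cv2.INTER_CUBIC))
cv2.imwrite("pics/m7.png",np.hstack([cv2.resize(d["color"][...,::-1],(400,300)),np.zeros((300,0,3),np.uint8),a[0]]))
cv2.imwrite("pics/m7.png",np.vstack([np.hstack([cv2.resize(d["color"][...,::-1],(400,300)),a[0]]),np.hstack([a[1],a[1]*0])]))
h=cv2.cvtColor(d["color"],cv2.COLOR_RGB2HSV);m=cv2.inRange(h,(50,100,90),(75,255,255))
n,l,st,c=cv2.connectedComponentsWithStats(m)
for i in range(1,n):
    if st[i,4]>60:print(st[i],c[i],ray(d,*c[i],.055))
E
```

```text
[0.50921262 0.00489443 0.19348399] [-1.79842932e+02 -7.93523309e-03  9.13862071e+01] [ 0.35087025 -0.45510506 -0.21806524] 0.9970222453694857
[ 236  164   42   40 1540] [256.34025974 183.37337662] [ 5.10442093e-01 -1.02449226e-04  5.50000000e-02]
[ 251  266   56   36 1946] [278.05549846 283.65981501] [ 0.5393217  -0.12293075  0.055     ]
```

View pics/m7.png

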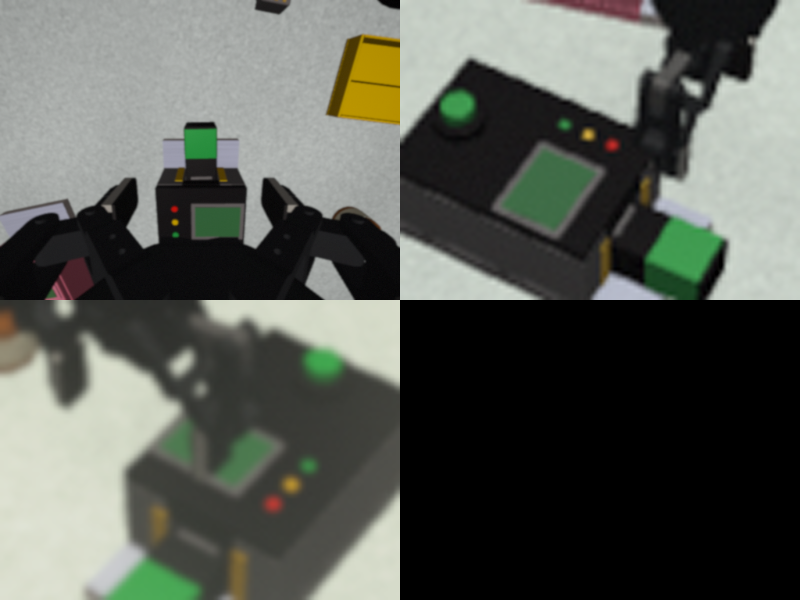

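The pack is home and released: its green centre is at y = 0.000, as expected. The button shows at (457,105) in the scene crop. Next I'll close the fingers and look at the button from above.

Request:
play_rows(
  targets=[
    [-12,0,-5,0],
    [-40,0,-5,0],
    [-80,-1,-5,0],
    [-125,-2,-5,0],
    [-170,-3,-5,0],
    [-205,-4,-5,0],
    [-230,-4,-5,0],
    [-240,-4,-5,0],
    [-240,-4,-5,0],
    [-240,-4,-5,0],
    [-240,-4,-5,0],
  ],
  gripper=-1,
  squeeze=20,
)

```text
time: 19.2
tcp_pos: [0.5123, -0.2328, 0.1999]
eef_rot: [180.0, -0.0, 91.5]
ft_force: [0.0, 0.4, -0.5]
gripper_width: -0.003
grasp_force: 0.0
```

```bash
python3 - <<'E'
from h import *
d=cam("wrist");s=state();print(s["tcp_pos"],s["eef_rot"],abs(s["qvel"]).max(),s["gripper_width"])
h=cv2.cvtColor(d["color"],cv2.COLOR_RGB2HSV);m=cv2.inRange(h,(50,110,60),(75,255,255))
n,l,st,c=cv2.connectedComponentsWithStats(m)
for i in range(1,n):
    if st[i,4]>40:print(st[i],c[i],*[ray(d,*c[i],z)[:2].round(4) for z in(.086,.095,.1,.105)])
cv2.imwrite("pics/w8.png",d["color"][...,::-1])
for n,b in(("scene",(205,160,30,25)),("side",(265,150,40,35))):
    e=cam(n);x,y,w,hh=b;hv=cv2.cvtColor(e["color"][y:y+hh,x:x+w],cv2.COLOR_RGB2HSV);mm=cv2.inRange(hv,(50,110,60),(75,255,255));M=cv2.moments(mm,True)
    if M["m00"]:u,v=x+M["m10"]/M["m00"],y+M["m01"]/M["m00"];print(n,M["m00"],u,v,[ray(e,u,v,z)[:2].round(4).tolist() for z in(.095,.1,.105)])
E
```

```text
[ 0.51233046 -0.23299964  0.20000282] [ 1.79992869e+02 -2.83479093e-02  9.15448750e+01] 0.31588032433016083 0.003854475905844392
[312   4  11  10  54] [316.92592593   7.74074074] [ 0.5594 -0.0807] [ 0.5577 -0.0838] [ 0.5567 -0.0855] [ 0.5557 -0.0872]
[215  53  11  11  86] [220.04651163  58.47674419] [ 0.4794 -0.121 ] [ 0.4805 -0.1226] [ 0.4812 -0.1235] [ 0.4818 -0.1244]
[246 129  31  30 734] [260.63896458 143.4359673 ] [ 0.5166 -0.1927] [ 0.5164 -0.1917] [ 0.5163 -0.1912] [ 0.5162 -0.1906]
[  0 251  14  25 285] [  5.47017544 263.05614035] [ 0.2503 -0.3255] [ 0.2598 -0.3197] [ 0.265  -0.3165] [ 0.2702 -0.3133]
scene 64.0 218.921875 171.09375 [[0.5107, -0.1956], [0.514, -0.1929], [0.5173, -0.1901]]
side 46.0 285.0 170.5 [[0.5206, -0.197], [0.5178, -0.1923], [0.5149, -0.1877]]
```

View pics/w8.png

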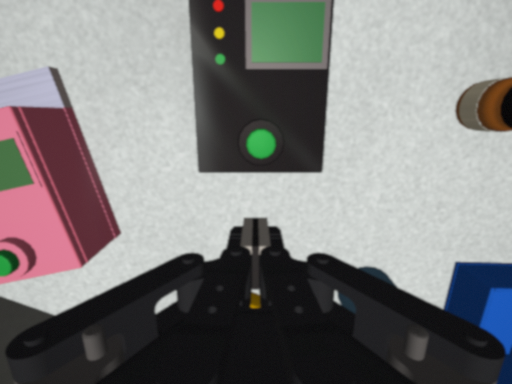

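The wrist view shows the button at (261,143), which is world (0.516, -0.192) with its top at z of about 0.10. It sits on the tester's centreline as expected. Moving above it.

Request:
play_rows(
  targets=[
    [10,1,10,0],
    [25,3,30,0],
    [38,5,50,0],
    [41,5,66,0],
    [41,5,75,0],
    [41,5,75,0],
    [41,5,75,0],
  ],
)

```text
time: 20.05
tcp_pos: [0.5162, -0.194, 0.1251]
eef_rot: [180.0, 0.0, 91.4]
ft_force: [0.7, -1.1, -0.6]
gripper_width: -0.005
grasp_force: 0.0
```

Request:
play_rows(
  targets=[
    [0,0,2,0],
    [0,0,4,0],
    [0,0,6,0],
    [0,0,8,0],
    [0,0,10,0],
    [0,0,12,0],
  ],
)

```text
time: 20.65
tcp_pos: [0.516, -0.194, 0.113]
eef_rot: [180.0, 0.0, 91.4]
ft_force: [-1.7, -0.0, 3.1]
gripper_width: 0.005
grasp_force: 1.6
```

Request:
play_rows(
  targets=[
    [0,0,1,0],
    [0,0,2,0],
    [0,0,3,0],
    [0,0,4,0],
  ],
)

```text
time: 21.05
tcp_pos: [0.5162, -0.194, 0.1098]
eef_rot: [180.0, 0.0, 91.4]
ft_force: [-5.0, 1.1, 20.2]
gripper_width: 0.0
grasp_force: 9.9
```

Bottomed out at 20 N after more than 3 mm of yielding travel. Releasing and retreating.

Request:
play_rows(
  targets=[
    [0,0,-3,0],
    [0,0,-8,0],
    [0,0,-20,0],
    [0,0,-45,0],
    [0,0,-80,0],
    [0,0,-110,0],
    [0,0,-120,0],
    [0,0,-120,0],
    [0,0,-120,0],
  ],
)

```text
time: 21.95
tcp_pos: [0.5153, -0.1938, 0.228]
eef_rot: [-179.9, -0.0, 91.4]
ft_force: [0.5, -0.3, -1.4]
gripper_width: -0.0
grasp_force: 0.0
```

```bash
python3 - <<'E'
from h import *
s=state();print(s["time"],s["tcp_pos"],s["ft_force"])
a=[]
for n,x0,y0 in(("scene",190,140),("side",195,150)):
    e=cam(n);a.append(cv2.resize(e["color"][y0:y0+100,x0:x0+133,::-1],(400,300),interpolation=cv2.INTER_CUBIC));a.append(cv2.resize(e["color"][...,::-1],(400,300)))
    x,y,w,hh=(205,160,30,25) if n=="scene" else (265,150,40,35)
    hv=cv2.cvtColor(e["color"][y:y+hh,x:x+w],cv2.COLOR_RGB2HSV);M=cv2.moments(cv2.inRange(hv,(50,110,60),(75,255,255)),True)
    if M["m00"]:print(n,M["m00"],x+M["m10"]/M["m00"],y+M["m01"]/M["m00"])
cv2.imwrite("pics/m9.png",np.vstack([np.hstack(a[:2]),np.hstack(a[2:])]))
E
```

```text
21.95 [ 0.51532519 -0.19381681  0.22804834] [ 0.46292548 -0.32637872 -1.35302914]
scene 64.0 218.921875 171.09375
side 45.0 285.0888888888889 170.48888888888888
```

View pics/m9.png

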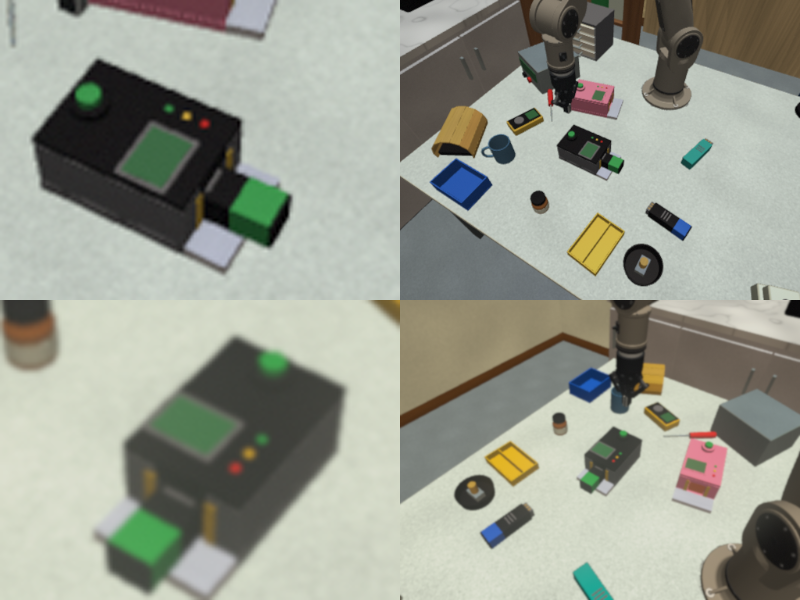

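The pack is seated, with its green end outside at scene crop (260,210). The button is back up at (89,95), the other items haven't moved, and the arm is clear.

```bash
python3 -c "
from bench import job
print(job.sign_off())"
```

```text
the job is handed in; nothing more can be done
None
```

The green-ended pack is fully home in the tester (about 10 N at the gripper against the contact block) and released, the start button was pressed and released, nothing else was moved, and the job was handed in at about 22 s of the 48 s allowed.

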